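# Fit the splined sanding drum in the deburring machine and hold it home

### The arm

A 7-joint arm with a two-finger parallel gripper is mounted at the origin on the work surface. World frame = base frame: x ahead of the robot, y to its left, z up, the work surface at z = 0. Lengths are in m, angles in degrees, forces in N, time in s.
With the tool pointing down it reaches from about 0.35 to 0.775 m from the base axis. Payload 3.1 kg.
Tool frame: the origin (TCP) lies on the centre line of the jaws, within the pads' length; the fingertips stand 17 mm ahead of it and the grasp point (between the pads) lies 2 mm behind it (robot.tip_reach is the distance from the TCP to the fingertips, in m); z points along the fingers, y is the direction in which the jaws open and shut (so a half turn about z gives the same grasp; the last joint's range is limited). The gripper opens to 85 mm and grips with 20 to 120 N. Pads are 22 mm wide; open, the fingers measure 114 mm over their backs; the gripper's body (76 mm by 85 mm) begins 54 mm behind the grasp point. The pads swing forward as they close: fully open they stand 13 mm farther back than shut.
Start: joints at [-67.993, 17.813, 0.802, 86.603, -0.252, 75.585, -1.558], TCP at [0.227, 0.501, 0.248] pointing down, gripper open.
Joint ranges: [-154.91, 154.91], [-16.99, 109.72], [-72.82, 74.43], [7.12, 147.25], [-82.49, 262.49], [11.32, 116.49], [-174.64, 174.64]. Speed limits (degrees/s): [159.86, 159.86, 180, 180, 180, 180, 180].

### API

Orientations are given as [roll, pitch, yaw] about the fixed x, y, z axes, in that order (R = Rz(yaw) Ry(pitch) Rx(roll)).
In Python, from station import robot, fingers, vision, workorder, recognise gives the robot as it stands. Calls block until the motion is done:
- robot.move_to(position, orientation): joint-space move of the TCP to a pose.
- robot.line_to(position, orientation=None, velocity=0.15, f_stop=None): straight line of the TCP; orientation=None keeps the orientation; velocity is the mean speed in m/s. With f_stop (N) it stops when the force on the tool has changed by that much, and returns True; else False.
- robot.move_j(angles): joint-space move.
- fingers.gripper_to(opening, force=None): opening from 0.0 (shut) to 1.0 (fully open); force is the grip in N (None keeps the last); returns when the fingers have stopped.
- robot.pause(seconds).
- robot.inverse_kinematics(position, orientation): joint angles nearest the present ones, or None.
- vision.grab_frame(name): name is "side" or "top" or "wrist"; returns the picture (400x640x3 uint8, red, green, blue); there is no depth.
- vision.calibration(name): a dict with "mtx" (3x3 intrinsics, pixels), "extrinsics" (4x4, takes a point from world to camera coordinates); the wrist camera has in their place "T_tool_cam" (4x4, takes a point from camera to tool coordinates, whose origin is the TCP and whose axes are the flange's). Camera axes: x right, y up, looking along -z (the intrinsics and any distortion apply to the point x, -y, -z); pixel columns grow to the right and rows downward; lengths in m; the calibration is good to about 2 mm. A picture is of the moment at which its call begins: read the wrist's pose just before it. calibration takes no time and is no camera call.
A pose or a line that the arm cannot do raises robot.PlanningError and nothing moves.
- workorder.close_job(): hands the job in, once; it reports no verdict.
Trained networks look in the newest picture that a camera, given by its name, has taken for a name from the list of things; names that differ only in an ending like _2 or _b are one class to them, and where a whole thing is asked for, a point or a joint stands for the part that bears it (a point fixed in the world has none). Each returns a list of dicts, best first, with "p" (0 to 1); they miss things now and then, are a little off and sometimes report something else, mostly with a low value. They report only what shows in the picture. A call takes as long as a camera call. They do not tell look-alikes from the thing itself.
- recognise(label, camera): "rect" ([centre column, centre row, width, height] in pixels, round what is visible of it).
Readings, each from a call of its own:
- robot.current_time_s(): time.
- robot.current_joint_positions(): joint angles.
- robot.current_dq(): joint speeds.
- robot.current_joint_torque(): joint torques, N m.
- robot.current_tool_pos(): TCP position.
- robot.current_eef_rot(): TCP orientation.
- robot.current_contact_force(): force on the tool from outside, world axes, zero at the start.
- robot.current_torque(): the same for the moment, N m.
- robot.current_finger_gap(): opening from 0.0 (shut) to 1.0 (fully open).
Only numpy, scipy, OpenCV 4.12 (cv2) and the standard library are available. Lean on these libraries where they do the work, as an engineer would, in place of code of your own. Each camera call takes 0.05 s, during which the arm holds its last target. There are 200 camera calls.

### The job

First turn the selector on the bench deburring machine so that its pointer stands at the three dots (tool change). Then lift the straight-sided sanding drum out of the wooden rack, set its stem in the machine's socket, turn it until the splines mesh, slide it fully home against the ejector spring with its shoulder flush on the socket, and finish while still gripping it and pressing it home, so that I can tighten the lock screw. Leave the cup brush and the oil bottle where they stand.

Things in the scene. Friction and masses are not known exactly. Their poses are not given: they have to be found in the camera images.
- machine: Grey bench deburring machine, a fixed low box 170 (x) x 350 (y) x 75 mm high; origin under its centre, long front side facing its own -x. A steel socket stands on top at own x -10, y +110 mm, the selector at x -10, y -100 mm; between them a vent hump, 97 mm high. It may be turned up to 0.25 rad.
- selector_grip (a point): Point on the vertical axis of the selector knob at grip height, 115 mm above the bench. The knob is a black bar 44 long, 14 thick, 42 mm high (top 12 mm above this point) on a 52 mm disc whose top is 28 mm below this point. The bar lies along this point's x axis, the white line and pointer at its -x end.
- selector (a joint): Selector angle, rad, growing clockwise seen from above, 0 with the pointer towards the machine's front (its -x). Detents marked on the dial: one dot at -1.05, two at -0.35, three at +0.35, four at +1.05; stops at +-1.2. Starts at one or two dots. Let go close to a detent, it is pulled in; turning takes under 0.3 N m.
- socket_mouth (a point): Centre of the mouth of the steel spindle socket (collar 64 mm wide), 120 mm above the bench; z up. Cavity: 16 mm square core with a cross of slots 9 mm wide reaching 15 mm from the axis along this point's x and y, 45 mm deep. The spindle is braked (3 N m) and stands at any angle to the machine; the cross repeats each 90 degrees.
- ejector (a joint): Travel (m) of the spring ejector, a 12 mm brass pin on the socket's axis: 0 when up (top 26 mm below the mouth), 0.008 with the drum fully home, stop at 0.0105. The spring pushes up with 6 N at 0 and 10.8 N at 0.008, more than the drum's weight: let go, the drum rises about 8 mm.
- drum_hub (a point): Centre of the drum's aluminium hub, the place to grip: a 30 x 30 mm square, 40 mm high, faces square to this point's x and y and parallel to the spline bars. It starts upright at any yaw in either hole of the rack, this point 100 mm above the bench; fully home it is 175 mm above it. The pilot tip is 89 mm below this point, the shoulder 55 mm below.
- drum_shoulder (a point): Centre of the flat underside of the abrasive drum (its shoulder), 34 mm above the pilot tip. Pilot in the socket with unmeshed splines: 22 mm above the mouth; fully home: flush with the mouth (0 mm); axes as drum_hub.
- drum: Sanding drum, 150 to 290 g, 109 mm high; origin at the tip of the pilot, z up. From below: round pilot 13 mm across, 12 mm long, tip conical; splined stem 22 mm long, a cross of two bars 26 mm long, 6 mm wide, along own x and y; brown straight-sided abrasive drum 52 mm across, 35 mm high; square hub.
- rack: Fixed wooden rack block 90 (x) x 230 (y) x 45 mm high, origin under its centre; two round holes 33 mm wide, 42 mm deep, at own y -60 and +60 mm, in which the heads stand with their shoulders on the block's top.
- cup_brush_mid (a point): Bystander: flared steel cup brush with a round hub 24 mm across, 64 mm over the brush, standing in the other hole of the rack, its top 99 mm above the bench; this point is half-way up.
- oil: Bystander: white oil bottle 66 mm across, 170 mm high, standing beyond the gap between machine and rack; origin at its base.
Things that resemble listed ones, but are neither listed nor needed, are in the scene too. What is shaped like the drum but purple is not meant.

How it is judged (in metres and radians):
On the way, in this order (a step that is already met when the one before it is completed fails the run):
1. the selector stands at the three dots (value of joint selector between 0.2 and 0.5 rad and velocity of joint selector between -0.2 and 0.2 rad/s), for 0.3 s.
2. the drum is lifted out of the rack, held in the gripper (height (world z) of drum_hub above 0.15 m and contact force between the fingers and drum above 1 N and contact force between rack and drum below 0.1 N), for 0.1 s.
3. the splines have meshed: the shoulder is within 14 mm of the socket's mouth, on its axis (z of drum_shoulder in the frame of socket_mouth below 0.014 m and horizontal distance between drum_shoulder and socket_mouth below 0.004 m), for 0.1 s.
At the end, for the whole second after the job is handed in: Selector at three dots (0.2 to 0.5 rad). Drum home: shoulder within 2 mm of the mouth, axis within 4 mm, upright within 0.07 rad, ejector in by over 6 mm; fingers touch it (over 2 N) and it presses on the machine (over 6 N), at rest (value of joint selector between 0.2 and 0.5 rad and z of drum_shoulder in the frame of socket_mouth below 0.002 m and horizontal distance between drum_shoulder and socket_mouth below 0.004 m and angle between drum's own z axis and vertical below 0.07 rad and value of joint ejector above 0.006 m and contact force between machine and drum above 6 N and contact force between the fingers and drum above 2 N and linear speed of drum below 0.02 m/s); the arm keeps its last pose, push and grip.
It fails at once if the cup brush or the oil bottle is moved by more than 3 cm (distance of any of cup_brush_mid, oil from where it was at the start of the episode above 0.03 m).
It also fails if it takes over 59 s, if anything falls off the work surface, if the arm or the gripper's body presses on something with over 40 N, if the wrist force passes 120 N, or if a joint passes its speed limit or range.

## Working session

There is one attempt and no reset: what is moved stays moved. The work goes in short steps, each a Python script; the robot and the scene stay as the last script left them, time stands still between calls to the robot, and variables do not carry over. Pictures are saved under pics/ and viewed, about 8 in all and at most 12, crops included, and the job is handed in when it is done.

```bash
mkdir -p pics; ls
cat > h.py <<'E'
import numpy as np, cv2
from scipy.spatial.transform import Rotation as R
from station import robot, fingers, vision, workorder, recognise
def cam(n):
    c=vision.calibration(n); K=np.array(c["mtx"]); 
    if "extrinsics" in c: E=np.array(c["extrinsics"])
    else:
        T=np.eye(4); T[:3,:3]=R.from_euler('xyz',robot.current_eef_rot(),degrees=True).as_matrix(); T[:3,3]=robot.current_tool_pos()
        E=np.linalg.inv(T@np.array(c["T_tool_cam"]))
    d=c.get("dist",c.get("distortion"))
    return K,E,d
def ray(C,uv):
    K,E,d=C; p=cv2.undistortPoints(np.array([[uv]],float),K,None if d is None else np.array(d,float))[0,0]
    Ri=E[:3,:3].T; return -Ri@E[:3,3], Ri@np.array([p[0],-p[1],-1.])
def atz(C,uv,z):
    o,v=ray(C,uv); return o+v*(z-o[2])/v[2]
def proj(C,P):
    K,E,d=C; P=np.atleast_2d(P); q=P@E[:3,:3].T+E[:3,3]; q=q*[1,-1,-1]
    return cv2.projectPoints(q,np.zeros(3),np.zeros(3),K,None if d is None else np.array(d,float))[0][:,0]
def grab(n,f=None):
    C=cam(n); im=vision.grab_frame(n)
    if f: cv2.imwrite(f"pics/{f}.png",cv2.cvtColor(im,cv2.COLOR_RGB2BGR))
    return C,im
E
python3 - <<'E'
from h import *
print(vision.calibration("top").keys(),vision.calibration("wrist"),robot.current_time_s())
for n in("top","side"):
    C,im=grab(n,n+"0"); print(n,(-C[1][:3,:3].T@C[1][:3,3]).round(3))
    for l in("machine","selector_grip","selector","ejector","drum_hub","drum","rack","cup_brush_mid","oil"):
        try:
            for r in recognise(l,n)[:3]: print(l,np.round(r["rect"],1),round(r["p"],2))
        except Exception as e: print(l,e)
a=cv2.imread("pics/top0.png");b=cv2.imread("pics/side0.png")
E
```

```text
pics
dict_keys(['mtx', 'extrinsics']) {'mtx': array([[300.80836171,   0.        , 317.63826436],
       [  0.        , 300.80836171, 199.03571284],
       [  0.        ,   0.        ,   1.        ]]), 'T_tool_cam': array([[ 4.96867677e-04,  9.51051107e-01,  3.09033242e-01,
         8.06690936e-02],
       [ 9.99999519e-01, -2.11137829e-04, -9.58034707e-04,
         1.32643865e-03],
       [-8.45891361e-04,  3.09033569e-01, -9.51050755e-01,
        -1.25763164e-01],
       [ 0.00000000e+00,  0.00000000e+00,  0.00000000e+00,
         1.00000000e+00]])} 0.0
top [0.512 0.051 1.003]
machine [393.8 233.8 140.8  72.4] 0.68
selector_grip [435.6 236.   22.6  20.2] 0.58
selector_grip [247.1 238.1  23.3  21.5] 0.58
selector_grip [293.5 178.2  32.8  30.3] 0.23
selector [438.4 235.4  23.2  20.1] 0.68
drum_hub [246.8 237.1  21.6  20.1] 0.73
drum_hub [293.9 257.9  24.5  19.8] 0.63
drum [293.1 257.9  18.2  21.3] 0.89
drum [248.3 236.3  24.7  21. ] 0.79
rack [226.8 233.8  89.7  42.1] 0.75
cup_brush_mid [199.9 231.4  28.9  25.9] 0.93
oil [293.1 178.7  28.4  29.4] 0.73
side [ 0.271 -0.723  0.719]
machine [336.7 308.8 162.  172.7] 0.72
selector_grip [351.2 316.5  30.1  45.4] 0.87
selector [351.1 316.3  30.6  42.6] 0.56
drum_hub [249.3 186.1  22.2  38.8] 0.89
drum_hub [247.7 222.1  21.8  44.1] 0.85
drum [249.3 187.2  21.2  34.6] 0.97
drum [245.9 225.1  25.9  42.7] 0.82
drum [337.4 308.9 163.  170.6] 0.71
rack [250.1 187.2  20.6  36.4] 0.71
rack [245.1 192.3  55.9  62.4] 0.63
cup_brush_mid [235.2 165.8  34.7  24.3] 0.85
oil [326.6 191.5  28.9  70.6] 0.61
oil [300.9 242.9  30.5  34.6] 0.55
```

View pics/top0.png

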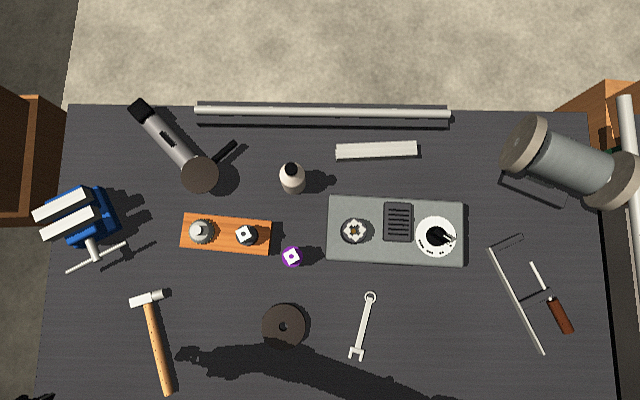

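View pics/side0.png

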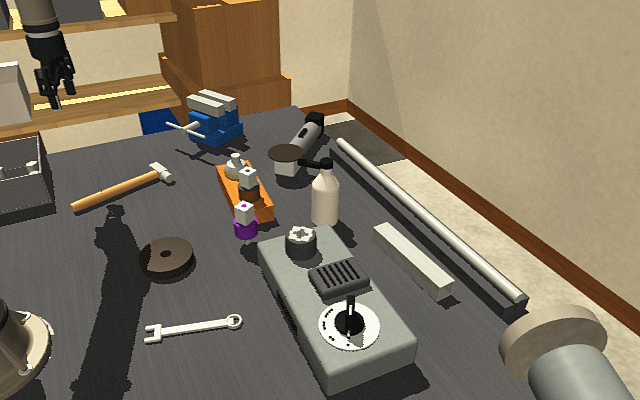

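Run:
```python
from h import *
C=cam("top")
for n,uv,z in [("sel",(437,235.7),.11),("drumA",(247.5,236.8),.11),("drumB",(293.5,258),.11),("brush",(200,231.5),.08),("oil",(293,178.5),.15),("rack",(226.8,233.8),.045),("mach",(393.8,233.8),.075)]:
    print(n,atz(C,uv,z).round(3))
print(C[0][0,0], C[1].round(3))
```

```text
sel [ 0.575 -0.259  0.11 ]
drumA [0.566 0.202 0.11 ]
drumB [0.517 0.089 0.11 ]
brush [0.58  0.326 0.08 ]
oil [0.703 0.092 0.15 ]
rack [0.577 0.267 0.045]
mach [ 0.581 -0.162  0.075]
366.86719191847766 [[ 0.012 -1.     0.011  0.034]
 [ 0.988  0.014  0.151 -0.659]
 [-0.151  0.009  0.988 -0.914]
 [ 0.     0.     0.     1.   ]]
```

Top view: the rack drum candidate is at (246,236), standing in the rack with a brown body. The purple look-alike is at (291,257), on the bench. Also visible: brush (201,231), oil (292,178), socket (354,231), selector (436,237). The rack drum fits the description, and I'll confirm it with a close wrist view.

Run:
```python
from h import *
print(robot.current_eef_rot())
ims=[]
for k,(p,l) in {"drum":((.566,.202,.24),"drum_hub"),"sock":((.572,-.05,.26),"ejector"),"sel":((.575,-.259,.25),"selector_grip")}.items():
    y=robot.current_eef_rot()[2]
    robot.move_to(p,[180,0,0] if abs(y)<90 else [180,0,180])
    C,im=grab("wrist","w_"+k); np.savez(f"pics/{k}.npz",K=C[0],E=C[1]); ims.append(im)
    print(k,robot.current_time_s(),np.round(robot.current_tool_pos(),3),np.round(robot.current_eef_rot(),1),np.round(robot.current_joint_positions(),0))
    for r in recognise(l,"wrist"): print(np.round(r["rect"],1),round(r["p"],2))
o=np.vstack([np.hstack([ims[0],ims[1]]),np.hstack([ims[2],ims[2]*0])])
o=np.hstack([i[:, 120:520] for i in ims[:2]])
cv2.imwrite("pics/m1.png",o[...,::-1]);
```

```text
[1.79999291e+02 1.35385370e-03 1.55608663e+02]
drum 2.7083 [0.565 0.204 0.24 ] [ 179.9   -0.  -179.8] [-31.  24.  13.  79.  -6.  77.  73.]
[202.  141.2  77.6  56.2] 0.8
[322.2 196.2  50.   65.3] 0.69
sock 3.8 [ 0.572 -0.046  0.26 ] [ 179.9   -0.  -179.7] [-11.  21.  19.  82.  -7.  78.  99.]
[306.5 200.1  11.    6.2] 0.39
sel 4.75 [ 0.577 -0.255  0.25 ] [ 1.798e+02  1.000e-01 -1.797e+02] [  8.  28.  23.  73. -11.  81. 121.]
[303.9 186.2  52.1  55.5] 0.68
```

View pics/m1.png

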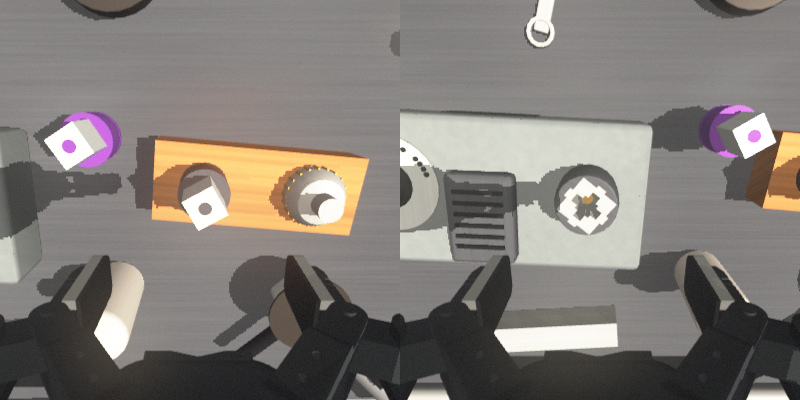

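View pics/w_sel.png

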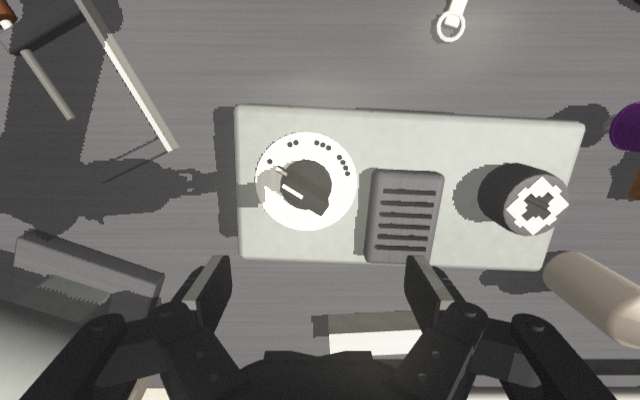

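The wrist views confirm the rack drum: grey hub and brown body, standing in the rack at (205,205) in the left panel. The purple one stands on the bench. The pointer is at one dot (dial dots at (270,161), (293,144), (322,145) and (345,165)). Next I'll measure angles on enlarged crops.

Run:
```python
from h import *
def L(k): 
    z=np.load(f"pics/{k}.npz"); return z["K"],z["E"],None
C=L("sel")
a=atz(C,(238,105),.073)[:2];b=atz(C,(583,124),.073)[:2]; d=b-a
print("front edge",a,b,np.linalg.norm(d),"mach yaw",np.degrees(np.arctan2(-d[0],d[1])))
print("dial",atz(C,(307,181),.077),"disc",atz(C,(306,185),.087))
for n,uv in [("1",(270,161)),("2",(293,144)),("3",(322,145)),("4",(345,165))]: print(n,atz(C,uv,.077).round(4))
def crop(k,u,v,s,f):
    im=cv2.imread(f"pics/w_{k}.png")[v-s:v+s,u-s:u+s]; return cv2.resize(im,(400,400),interpolation=cv2.INTER_CUBIC)
cv2.imwrite("pics/c1.png",np.hstack([crop("drum",325,198,40,5),crop("sock",307,203,40,5)]))
```

```text
front edge [ 0.50019887 -0.32994819] [0.5165908  0.00690502] 0.3372518018001352 mach yaw -2.7859252980348397
dial [ 0.57413233 -0.2641662   0.077     ] disc [ 0.57562466 -0.26487068  0.087     ]
1 [ 0.5536 -0.3011  0.077 ]
2 [ 0.5366 -0.2777  0.077 ]
3 [ 0.5375 -0.2491  0.077 ]
4 [ 0.5574 -0.2258  0.077 ]
```

View pics/c1.png

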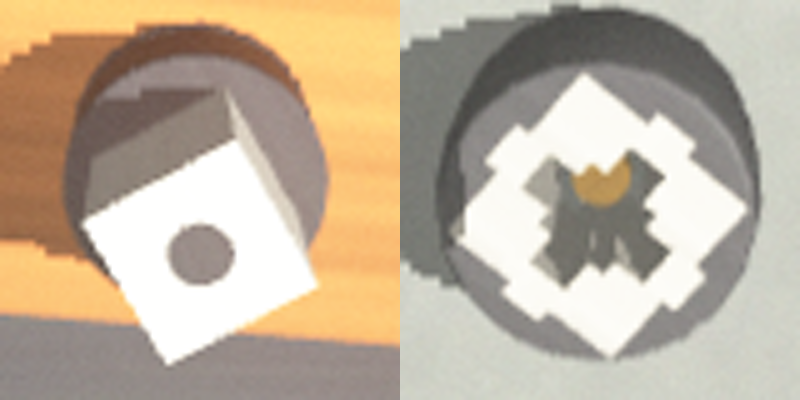

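```bash
cat > m.py <<'E'
from h import *
def L(k): 
    z=np.load(f"pics/{k}.npz"); return z["K"],z["E"],None
def quad(k,cs,u0,v0,z):
    P=np.array([atz(L(k),(u0+x/5,v0+y/5),z)[:2] for x,y in cs]); e=np.roll(P,-1,0)-P
    a=np.degrees(np.arctan2(e[:,1],e[:,0])); am=np.degrees(np.angle(np.exp(4j*np.radians(a)).mean()))/4
    print(k,"centre",P.mean(0).round(4),"sides mm",(1e3*np.linalg.norm(e,axis=1)).round(1),"edge angs",((a+45)%90-45).round(1),"mean",round(am,2))
E
python3 - <<'E'
from m import *
quad("drum",[(82,222),(240,135),(318,288),(165,365)],285,158,.12)
quad("sock",[(185,72),(57,235),(212,358),(348,208)],267,163,.12)
quad("sock",[(115,145),(270,140),(285,290),(125,300)],267,163,.12)
s=np.array([.575,-.2645]); 
m=np.radians(-2.8); print("socket pred",s+.21*np.array([-np.sin(m),np.cos(m)]))
# knob line
E
```

```text
drum centre [0.574  0.2127] sides mm [31.1 31.1 30.5 30.4] edge angs [30.1 27.1 28.9 28.2] mean 28.57
sock centre [ 0.5866 -0.0544] sides mm [39.8 38.4 39.9 39.8] edge angs [-37.7 -41.  -39.7 -40.7] mean -39.78
sock centre [ 0.5865 -0.0548] sides mm [28.6 29.9 30.5 30.8] edge angs [2.1 5.9 4.  2.2] mean 3.55
socket pred [ 0.58525845 -0.05475071]
```

Run:
```python
from h import *
p=np.array([.575,-.2645]); y0=-122.6
fingers.gripper_to(.5,20)
robot.move_to([*p,.19],[180,0,y0]); print(robot.current_time_s(),np.round(robot.current_joint_positions()),np.round(robot.current_tool_pos(),4))
print(robot.line_to([*p,.113],velocity=.12,f_stop=8))
print(np.round(robot.current_tool_pos(),4),robot.current_contact_force().__repr__())
fingers.gripper_to(0,20); print("gap",robot.current_finger_gap()*85,robot.current_contact_force().__repr__())
for a in range(1,5):
    y=y0-80.3*a/4
    robot.line_to([*p,.113],[180,0,(y+180)%360-180],velocity=.12)
    print(np.round(robot.current_eef_rot(),1),np.round(robot.current_tool_pos(),4),np.round(robot.current_contact_force(),1),np.round(robot.current_torque(),2),robot.current_time_s())
```

```text
6.05 [ 36.  31. -20.  77.  11.  74. 163.] [ 0.5748 -0.2651  0.1901]
False
[ 0.5758 -0.2646  0.1139] array([ 1.03145316, -1.1587177 ,  0.24135098])
gap 13.609159504336871 array([ 4.42291237, -2.45346418, -1.52956583])
[-179.6    0.2 -142.7] [ 0.5781 -0.2663  0.1146] [ 5.8 -3.  -2.1] [-0.42 -0.84 -0.02] 7.7
[-179.6    0.4 -162.8] [ 0.5783 -0.2667  0.1146] [ 5.5 -3.6 -2.4] [-0.52 -1.07  0.01] 8.2
[-179.7    0.5  177.1] [ 0.5784 -0.2672  0.1146] [ 6.4 -4.3 -2.2] [-0.7  -1.08 -0.05] 8.7
[-179.9    0.6  157. ] [ 0.5783 -0.2677  0.1146] [ 5.8 -5.2 -2.3] [-0.84 -1.13 -0.01] 9.2
```

Run:
```python
from h import *
fingers.gripper_to(.5); print(np.round(robot.current_tool_pos(),4), np.round(robot.current_joint_positions()))
robot.line_to([.575,-.2645,.24],velocity=.2)
C,im=grab("wrist","w_sel2"); np.savez("pics/sel2.npz",K=C[0],E=C[1])
print(robot.current_time_s(),recognise("selector_grip","wrist"))
cv2.imwrite("pics/c2.png",cv2.resize(im[80:320,160:480][...,::-1],(640,480)))
for y in (28.6,118.6,-61.4,-151.4):
    for p,yy in (([.574,.2127,.2],y),([.574,.2127,.102],y),([.586,-.0545,.3],y+20.9),([.586,-.0545,.18],y+20.9)):
        q=robot.inverse_kinematics(p,[180,0,(yy+180)%360-180]); print(yy,None if q is None else np.round(q))
```

```text
[ 0.5749 -0.2641  0.113 ] [24. 33. -1. 83.  1. 64. 90.]
10.425 [{'rect': [317.1, 192.9, 50.9, 67.7], 'p': 0.74}]
28.6 [-29.  27.  11.  81.  -5.  73. -79.]
28.6 [-31.  32.  13.  88.  -8.  61. -77.]
49.5 [ -6.  22.  15.  75.  -5.  84. -33.]
49.5 [ -7.  25.  15.  87.  -7.  69. -31.]
118.6 [-18.  27.  -6.  80.   3.  73.   4.]
118.6 [-18.  32.  -5.  88.   3.  61.   4.]
139.5 [ 5. 21. -1. 74.  1. 84. 53.]
139.5 [ 5. 25. -2. 86.  1. 69. 53.]
-61.4 [  2.  31. -37.  80.  19.  75. 173.]
-61.4 [  0.  36. -34.  87.  21.  64. 171.]
-40.5 [ -35.   32.   64.   76.  -28.   89. -104.]
-40.5 [-37.  38.  64.  88. -34.  76. -99.]
-151.4 [ -8.  28. -21.  80.  10.  74.  89.]
-151.4 [ -8.  33. -20.  87.  12.  62.  87.]
-130.5 [ 16.  23. -19.  74.   7.  85. 138.]
-130.5 [ 17.  26. -18.  86.   9.  69. 136.]
```

View pics/c2.png

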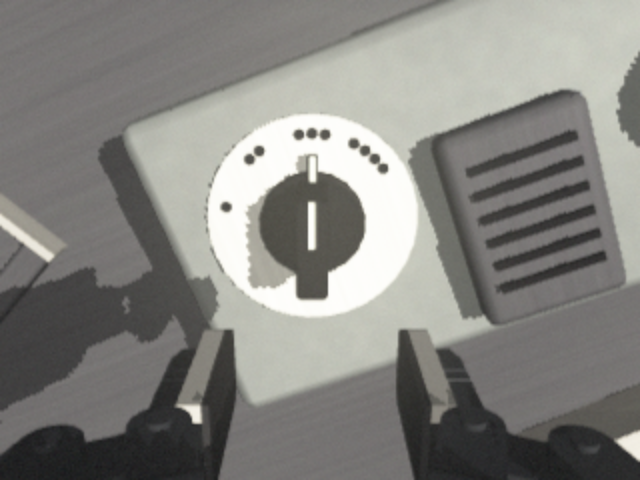

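The selector stands at three dots (line at crop (312,225), dots at (312,134)). Now close looks at the socket and drum, using the yaws I'll grip and insert with.

Run:
```python
from m import *
print("dial2",atz(L("sel2"),(316,187.5),.077))
out=[]
for k,p,y in (("sockb",[.586,-.0545,.22],139.5),("drumb",[.574,.2127,.22],118.6)):
    robot.move_to([p[0],p[1],.24],[180,0,y]); robot.line_to(p,velocity=.2); robot.pause(.3)
    C,im=grab("wrist","w_"+k); np.savez(f"pics/{k}.npz",K=C[0],E=C[1])
    c=proj(C,[p[0],p[1],.12])[0].astype(int); print(k,robot.current_time_s(),np.round(robot.current_tool_pos(),4),c)
    w=60; sub=im[c[1]-w:c[1]+w,c[0]-w:c[0]+w]
    m=(sub.min(2)>225).astype(np.uint8); n,l,s,cc=cv2.connectedComponentsWithStats(m)
    i=1+s[1:,4].argmax(); pts=np.argwhere(l==i)[:,::-1].astype(np.float32)
    W=np.array([atz(C,q+c-w,.12)[:2] for q in pts])*1e3
    r=cv2.minAreaRect(W.astype(np.float32)); print("rect mm",np.round(r[0],1),np.round(r[1],1),round(r[2],2),"centroid",W.mean(0).round(1))
    out.append(cv2.resize(sub[...,::-1],(400,400),interpolation=cv2.INTER_CUBIC))
cv2.imwrite("pics/c3.png",np.hstack(out))
```

```text
dial2 [ 0.57457129 -0.26426333  0.077     ]
sockb 11.925 [ 0.5864 -0.0547  0.2207] [316 207]
rect mm [586.2 -55.9] [45. 45.] 49.48 centroid [585.4 -55.1]
drumb 13.5667 [0.5743 0.2128 0.2207] [316 207]
rect mm [573.4 212.3] [29.8 29.7] 28.57 centroid [573.3 212.7]
```

View pics/c3.png

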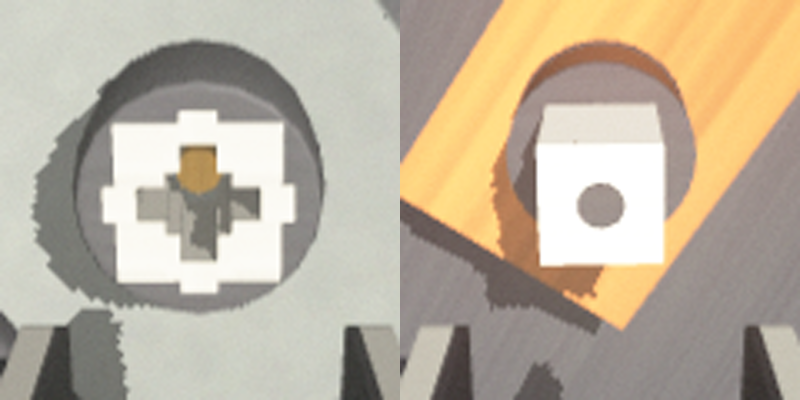

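Both targets measured clearly. Socket: (0.586, −0.0555), slots 49.5° mod 90. Drum hub: (0.5735, 0.2125), 28.6°, 30 mm square as stated. Grip and lift.

Run:
```python
from h import *
p=[.5735,.2125]
fingers.gripper_to(.75,80)
robot.line_to([*p,.14],[180,0,118.6],velocity=.2)
print(robot.line_to([*p,.1015],velocity=.06,f_stop=8),np.round(robot.current_tool_pos(),4),np.round(robot.current_contact_force(),1))
fingers.gripper_to(0,80); z0=robot.current_tool_pos()[2]
print("gap mm",robot.current_finger_gap()*85,np.round(robot.current_tool_pos(),4),np.round(robot.current_contact_force(),1))
open("z0","w").write(str(z0))
robot.line_to([*p,.27],velocity=.15); robot.pause(.2)
print("gap mm",robot.current_finger_gap()*85,np.round(robot.current_tool_pos(),4),np.round(robot.current_contact_force(),1))
robot.line_to([.586,-.0555,.27],[180,0,139.5],velocity=.15); robot.pause(.3)
print(np.round(robot.current_tool_pos(),4),np.round(robot.current_eef_rot(),1),np.round(robot.current_contact_force(),1),robot.current_time_s())
C,im=grab("wrist","w_held"); C2,im2=grab("side","s_held")
c=proj(C2,[.586,-.0555,.2])[0].astype(int); print(c)
o=np.hstack([cv2.resize(im[100:400,170:470],(400,400)),cv2.resize(im2[c[1]-50:c[1]+50,c[0]-50:c[0]+50],(400,400),interpolation=cv2.INTER_CUBIC)])
cv2.imwrite("pics/c4.png",o[...,::-1])
```

```text
False [0.5737 0.2126 0.1016] [-0.5  0.5  0.7]
gap mm 28.660945258706697 [0.5739 0.2126 0.1021] [0.  0.7 2. ]
gap mm 29.043138074277408 [0.5731 0.2123 0.2691] [-0.1 -0.3 -2.5]
[ 0.586  -0.0552  0.27  ] [180.    0.  139.5] [-0.4 -0.  -2.3] 19.375
[299 199]
```

View pics/c4.png

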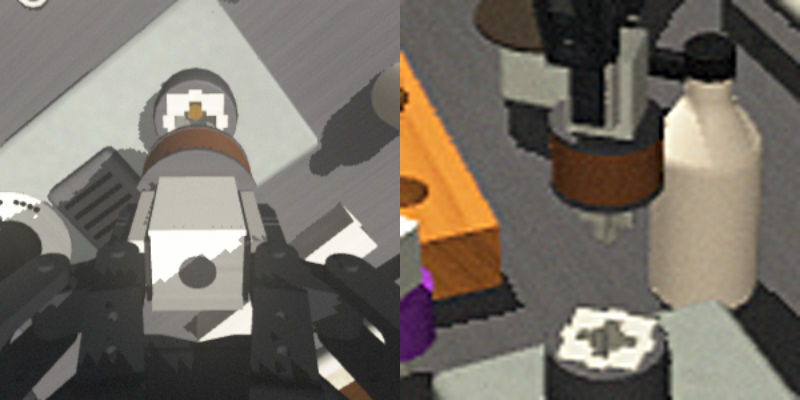

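Run:
```python
from h import *
C=cam("wrist"); print("hub-top centre",atz(C,(318,304),.288),robot.current_tool_pos())
o=[180,0,139.5]; s=[.586,-.0555]
def st(t): print(t,np.round(robot.current_tool_pos(),4),np.round(robot.current_contact_force(),1),np.round(robot.current_torque(),2),round(robot.current_time_s(),2))
robot.line_to([*s,.216],o,velocity=.1); st("above")
print(robot.line_to([*s,.201],velocity=.03,f_stop=6)); st("pilot")
print(robot.line_to([*s,.190],velocity=.03,f_stop=6)); st("mesh")
```

```text
hub-top centre [ 0.58744095 -0.05510216  0.288     ] [ 0.58600057 -0.05540607  0.27002261]
above [ 0.5864 -0.0555  0.2165] [ 0.3  0.1 -2.4] [ 0.    0.01 -0.03] 20.17
False
pilot [ 0.586  -0.0555  0.2009] [-0.1 -0.  -2.4] [-0.02 -0.02  0.03] 20.82
False
mesh [ 0.5859 -0.0555  0.1897] [-0.4  0.  -2.8] [ 0.02 -0.03  0.04] 21.33
```

Run:
```python
from h import *
s=[.586,-.0555]
def st(t): print(t,np.round(robot.current_tool_pos(),4),np.round(robot.current_contact_force(),1),np.round(robot.current_torque(),2),round(robot.current_finger_gap()*85,1),round(robot.current_time_s(),2))
fingers.gripper_to(0,110)
for z in (.184,.180,.177,.174,.171,.168,.165):
    robot.line_to([*s,z],velocity=.03); robot.pause(.2); st(z)
    if robot.current_contact_force()[2]>22: break
C,im=grab("side","s_home"); c=proj(C,[.586,-.0555,.14])[0].astype(int)
cv2.imwrite("pics/c5.png",cv2.resize(im[c[1]-50:c[1]+50,c[0]-50:c[0]+50][...,::-1],(500,500),interpolation=cv2.INTER_CUBIC))
```

```text
0.184 [ 0.5866 -0.0556  0.1849] [ 1.1 -1.1  3.8] [ 0.01 -0.11 -0.02] 28.5 22.1
0.18 [ 0.5867 -0.0555  0.181 ] [-0.5 -0.4  5. ] [0.03 0.1  0.  ] 28.4 22.58
0.177 [ 0.5867 -0.0556  0.1784] [-0.3 -0.1  7.2] [-0.03  0.2   0.02] 28.8 23.03
0.174 [ 0.5868 -0.0556  0.1771] [-2.8 -0.1 14.5] [0.08 0.73 0.03] 28.6 23.48
0.171 [ 0.5868 -0.0557  0.177 ] [-7.6  0.2 25.3] [0.22 1.82 0.  ] 28.7 23.93
```

View pics/c5.png

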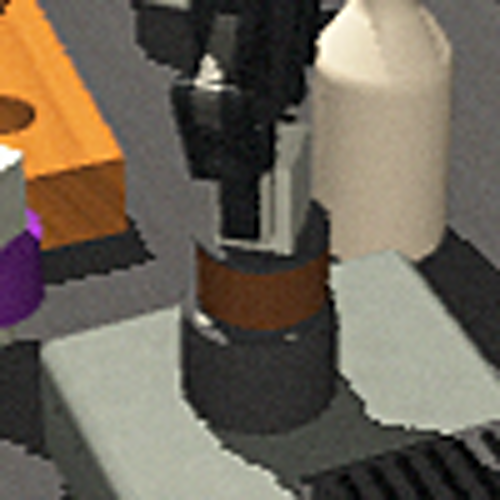

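It came to a hard stop at TCP z 0.177, as predicted for home, and the shoulder sits flush in the picture. A brief stability check, then hand in.

Run:
```python
from h import *
robot.pause(1)
print(np.round(robot.current_tool_pos(),4),np.round(robot.current_eef_rot(),2),np.round(robot.current_contact_force(),1),robot.current_finger_gap()*85,robot.current_time_s())
workorder.close_job()
```

```text
[ 0.5868 -0.0557  0.177 ] [179.85   0.22 139.49] [-7.2  0.2 25.8] 28.673758211245485 24.9833
the job is handed in; nothing more can be done
```

I turned the selector from one dot to three dots. I then lifted the brown straight-sided drum out of the rack, leaving the purple look-alike alone. It meshed in the socket without needing any extra turning. I pressed it home and handed the job in at 25.0 s, still gripping it at 110 N and pressing with about 26 N.

**Last checks:**
- **Height:** the TCP stood at z 0.1770 m, against 0.1771 m predicted for fully home. The arm met a hard stop there and held still for 1 s.
- **Tilt:** the tool was within about 0.3° of vertical.
- **Position:** the TCP was within about 1 mm of the measured socket axis.
- **Flush:** the side picture shows the shoulder flush on the socket.
- **Selector:** a wrist picture taken just after turning shows the pointer at three dots; I did not look at it again later.
- **Bystanders:** I felt no contact with the cup brush or the oil bottle. I did not check the cup brush in a final picture.

**Disagreements:**
- While gripping the selector knob, the arm was pulled about 4 mm away from where the camera had placed the knob's axis. The drum and socket showed no such offset.
- A side force of about 7 N remained on the tool at the end.

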